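# Lift the rotor out of a microcentrifuge and hold it for cleaning

## Task

Open the centrifuge lid all the way until it rests on its stop, then take the rotor by its black centre knob and lift it straight up off the drive spindle and out of the bowl. Hold it steady and level straight above the bowl, its underside about 10 cm above the bowl's rim, so that I can wipe the spindle and bowl, and finish while still holding it there. Keep the rotor level all the way and leave the jars, glassware and tube rack on the bench where they are.

Things in the scene. Friction and masses are not known exactly. Their poses are not given: they have to be found in the camera images.
- centrifuge: White microcentrifuge fixed to the bench, 210 mm wide (y), 265 mm deep (x), flat top deck 125 mm high, lid on top. Origin: centre of its underside. Its +x points from its front (sloping grey control panel, nearest the robot) to the hinge at the rear; z up. The deck's front face is at x = -75 mm; below z = 95 mm the panel stands out from it, sloping from x = -86 mm down to x = -138 mm at z = 38 mm.
- bowl (a point): Centre of the mouth of the round bowl in the deck, level with its rim: 125 mm above the bench, 15 mm behind the centrifuge's origin, on the spindle's axis. The bowl is 136 mm across and 75 mm deep. In it, the drive flange (38 mm across, top 69 mm below the rim) carries the rotor; the spindle, 11 mm across, stands 18 mm above the flange, in a bore of the rotor with about 2 mm of play each side.
- lid (a joint): Angle of the lid in rad: 0 shut, grows as its front edge rises, 1.65 (just past upright) is its stop. At the start it is unlatched and a little ajar (0.05 to 0.25). A friction hinge holds it wherever it is left; lifting by the lip takes about 3 to 6 N. The lid is a grey plate 18 mm thick, 200 mm wide, reaching 180 mm from the hinge line, with a round window in a blue ring.
- lid_lip (a point): Middle of the outer edge, on the underside, of the lid's blue lifting lip; moves with the lid, 205 mm from the hinge line. The lip is 12 mm thick, 120 mm wide, at the middle of the lid's front edge, flush with the lid's underside; it sticks out 25 mm from the lid over the free space in front of the deck, so that fingers fit under it.
- lid_hinge (a point): Middle of the lid's hinge line, 127 mm above the bench and 105 mm behind the centrifuge's origin; the hinge line is parallel to the centrifuge's y axis, and the lid's underside passes through it.
- rotor: Aluminium 12-place rotor, 116 mm across, 30 mm high, with a ring of dark tube holes and an upright black cylindrical knob with a red top at its centre: 30 mm across, from 25 to 65 mm above the rotor's underside. Push-fit: not locked, it sits on the flange by its weight (0.36 to 0.59 kg), and comes free of the spindle after rising 18 mm. Origin: centre of its underside; z is its axis.
- rotor_knob (a point): On the rotor's axis, at the height to grip the knob: 52 mm above the rotor's underside, 13 mm below the knob's top, 27 mm above the dish around the knob (22 mm above the rotor's outer rim, which lies more than 53 mm from the axis). When seated it lies 17 mm below the bowl's rim.
- jar_a: Bystander: white plastic jar with red cap, 72 mm across, 92 mm high; loose. Origin: centre of its underside.
- jar_b: Bystander: white plastic jar with red cap, 72 mm across, 92 mm high; loose. Origin: centre of its underside.
- jar_c: Bystander: larger white plastic jar with red cap, 80 mm across, 110 mm high; loose. Origin: centre of its underside.
- beaker: Bystander: glass beaker, 64 mm across the rim, 80 mm high; loose. Origin: centre of its underside.
- flask: Bystander: conical glass flask, 84 mm across the foot, 130 mm high; loose. Origin: centre of its underside.
- wash_bottle: Bystander: white wash bottle with red cap and bent spout, 72 mm across, 212 mm high; loose. Origin: centre of its underside.
- tube_rack: Bystander: blue microtube rack with capped tubes, 120 mm (x) by 70 mm (y), 47 mm high, beside the centrifuge; loose. Origin: centre of its underside.

How it is judged:
By the outcome, as a careful person would: the job done as asked, in the order asked, and still so for the second after the job is handed in, while the arm keeps its last pose, push and grip.
It also fails if it takes over 59 s, if anything falls off the work surface, if the arm or the gripper's body presses on something with over 40 N, if the wrist force passes 120 N, or if a joint passes its speed limit or range.

## Robot

A 6-joint arm with a two-finger parallel gripper is mounted at the origin on the work surface. World frame = base frame: x ahead of the robot, y to its left, z up, the work surface at z = 0. Lengths are in mm, angles in rad, forces in N, time in s.
With the tool pointing down it reaches from about 350 to 975 mm from the base axis. Payload 7.1 kg.
Tool frame: the origin (TCP) lies between the finger pads; the fingertips stand 8 mm ahead of it and the grasp point (between the pads) lies 11 mm behind it; x points along the fingers, y is the direction in which the jaws open and shut, and the axes are right-handed (so a half turn about x gives the same grasp; the last joint's range is limited). The gripper opens to 88 mm and grips with 3 to 60 N. Pads are 20 mm wide; open, the fingers measure 115 mm over their backs; the gripper's body (75 mm by 178 mm) begins 61 mm behind the grasp point.
Start: joints at [1.226, 0.423, 1.63, -0, 1.089, -0.019], TCP at [200.01, 592.116, 230.675] pointing down, gripper open.
Joint ranges: [-3, 3], [-0.9, 2.11], [0.09, 2.58], [-1.31, 4.45], [0.11, 2.69], [-2.54, 2.54]. Speed limits (rad/s): [2.39, 2.39, 3.01, 3.14, 3.14, 3.14].

## Interface

Orientations are given as a rotation vector (axis times angle).
In Python, from workcell import ctrl gives the robot as it stands.
- The arm moves only by the tool apply_moves, never from a script. Its argument "increments" is a list of rows, each an object with "gripper": the opening in per cent of the stroke, from 0 (shut) to 100 (fully open); "delta_pos": the shift along the tool's x, y, z in cm, a list of three; "dr": the turn, a rotation vector about the tool's x, y, z in rad, a list of three. In form: [{"gripper": gripper, "delta_pos": [dx, dy, dz], "dr": [ax, ay, az]}, ...]. A call has exactly 5 rows; each row shifts and turns the commanded pose from where the row before left it, along the tool's axes as they then stand; what a row does not reach is not made up. A row lasts 1/12 s, in which the tool goes at most 41.7 mm and 7.16 degrees, less where a joint would pass 70% of its speed; a pose out of reach is approached as far as the arm can. A call with a gripper value outside its range is refused whole. The fingers move at their own pace and stop on an object; the grip force is fixed at half the most. Time passes only in rows, so rows that do not move let the fingers close, or fill a call up. It gives the time, the measured TCP pose, the force and the opening at its end, in the units of the state.
- ctrl.get_obs(): the state, without advancing time (a new reading comes with each control period).
- ctrl.get_image(name): name is "scene" or "top" or "wrist"; returns a dict with "img" (420x560x3 uint8, red, green, blue), "range_z" (420x560 float32, mm along the optical axis (not along the pixel's ray), 0 where there is no reading), "mtx" (3x3 intrinsics, pixels), "k1" (the pictures are not rectified: a ray, as slopes to the right and down, at radius r is drawn at 1 + k1 r^2 times it, then the intrinsics apply), "rvec" (rotation vector, rad) and "tvec" (3), from world to camera coordinates, as OpenCV has them. Camera axes: x right, y down, z forward; pixel columns grow to the right and rows downward; lengths in mm; the calibration is good to about 2 mm. A picture is of the moment at which its call begins.
- ctrl.close_job(): hands the job in, once; it reports no verdict.
The state is a dict: "t": time; "qpos": joint angles; "qvel": joint speeds; "joint_torque": joint torques, N m; "ee_pos": TCP position; "orientation": TCP orientation; "ft_force": force on the tool from outside, world axes, zero at the start; "moment": the same for the moment, N m; "width": finger opening in mm.
Only numpy, scipy, OpenCV 4.12 (cv2) and the standard library are available. Lean on these libraries where they do the work, as an engineer would, in place of code of your own. Each camera call takes 0.05 s, during which the arm holds its last target. There are 200 camera calls.

## Working session

There is one attempt and no reset: what is moved stays moved. The work goes in short steps, Python scripts to look and compute and a tool call to move; the robot and the scene stay as the last step left them, time stands still between calls to the robot, and variables do not carry over. Pictures are saved under pics/ and viewed, about 8 in all and at most 12, crops included, and the job is handed in when it is done.

Besides the shell and the picture viewer there is one more tool, called after "Emit:" in YAML: its name, and indented under it one key for each argument. apply_moves: Moves the arm, as the interface text tells. Its arguments: {"type":"object","properties":{"increments":{"type":"array","items":{"type":"object","properties":{"gripper":{"type":"number"},"delta_pos":{"type":"array","items":{"type":"number"}},"dr":{"type":"array","items":{"type":"number"}}}}}},"required":["increments"]}

```bash
mkdir -p pics; cat > h.py <<'E'
import numpy as np, cv2
from scipy.spatial.transform import Rotation as R
from workcell import ctrl
def grab(n):
    d=ctrl.get_image(n); np.savez(f'{n}.npz',**d); return d
def load(n): return dict(np.load(f'{n}.npz'))
def world(d,us,vs):
    us=np.atleast_1d(us).astype(float);vs=np.atleast_1d(vs).astype(float)
    K=d['mtx'];x=(us-K[0,2])/K[0,0];y=(vs-K[1,2])/K[1,1];a,b=x.copy(),y.copy()
    for _ in range(10):
        f=1+float(d['k1'])*(a*a+b*b);a,b=x/f,y/f
    z=d['range_z'][vs.astype(int),us.astype(int)]
    P=np.c_[a*z,b*z,z]; M=cv2.Rodrigues(np.array(d['rvec'],float))[0]
    return (P-np.array(d['tvec'],float).ravel())@M, z
def cloud(d):
    v,u=np.mgrid[0:420,0:560];P,z=world(d,u.ravel(),v.ravel());return P.reshape(420,560,3)
def save(d,fn): cv2.imwrite('pics/'+fn,d['img'][:,:,::-1])
E
python3 - <<'E'
from h import *
print(ctrl.get_obs())
for n in ('scene','top'):
    d=grab(n);save(d,n+'0.png')
E
```

```text
{'t': 0.0, 'qpos': array([ 1.22600669e+00,  4.23798003e-01,  1.63067290e+00,  2.09138026e-06,
        1.08861626e+00, -1.90065860e-02]), 'qvel': array([ 8.38018748e-05, -1.85940093e-05,  9.66538638e-04,  4.71920117e-04,
       -7.61487487e-04, -5.04079843e-04]), 'joint_torque': array([ 1.83709839e-03, -5.44591033e+01, -2.73692322e+01,  6.45518862e-02,
        2.24776292e-02, -1.39818740e-04]), 'ee_pos': array([199.82868372, 591.62547024, 229.93516089]), 'orientation': array([ 0.2545167 ,  1.55590615, -0.25683348]), 'ft_force': array([0.40411365, 0.70902412, 0.34362195]), 'moment': array([-0.01300253, -0.01007824,  0.01758139]), 'width': 87.86158084169692}
```

View pics/scene0.png

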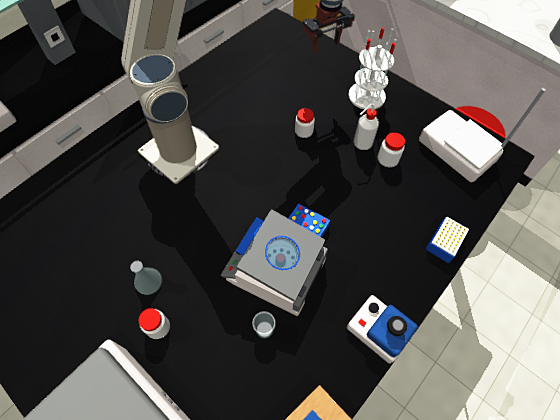

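View pics/top0.png

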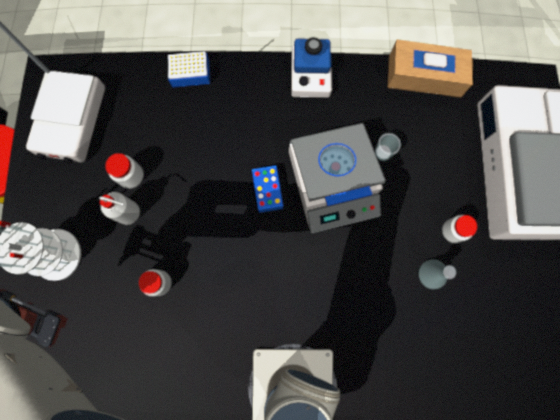

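The scene view shows the centrifuge with its lid slightly ajar, and the top view puts it at about (338,175) with the lip at (350,193). The rack is at (268,188) and the beaker at (388,147). Next I'll measure from the depth data.

```bash
python3 - <<'E'
from h import *
for n in('top','scene'):
    d=load(n);P=cloud(d);im=d['img'].astype(int)
    pts=[(338,160),(300,150),(370,135),(380,178),(304,198),(268,188),(388,147),(342,212)] if n=='top' else [(282,250),(275,220),(320,250),(245,265),(245,238),(310,220),(263,320)]
    for u,v in pts: print(n,u,v,P[v,u].round(),im[v,u])
    # grey lid
    x,y,z=P[...,0],P[...,1],P[...,2]
    m=(z>115)&(z<240)&(x>350)&(x<900)&(abs(y)<350)&(d['range_z']>0)
    k,lab,st,c=cv2.connectedComponentsWithStats(m.astype(np.uint8))
    i=1+np.argmax([s[4]*1.0 if True else 0 for s in st[1:]]); print(st[1:][st[1:,4]>30])
    for i in range(1,k):
        if st[i,4]<600: continue
        Q=P[lab==i]; 
        for _ in range(6):
            cc=Q.mean(0);nrm=np.linalg.svd(Q-cc,full_matrices=False)[2][2];nrm*=np.sign(nrm[2]);r=(Q-cc)@nrm
            Q=Q[abs(r-np.median(r))<max(1.5*r.std(),1.5)]
        print('plane',nrm.round(3),cc.round(1),'tilt',np.arccos(nrm[2]),'yaw dir(toward front->hinge)',np.degrees(np.arctan2(-nrm[1],-nrm[0])),len(Q),r.std())
        box=cv2.minAreaRect(Q[:,:2].astype(np.float32));print(box,cv2.boxPoints(box).round())
    blue=(im[...,2]>120)&(im[...,0]<80)&(z>100)&(z<240)&(x>350)&(x<900)&(abs(y)<250)
    k,lab,st,c=cv2.connectedComponentsWithStats(blue.astype(np.uint8))
    for i in range(1,k):
        if st[i,4]>40: Q=P[lab==i];print('blue',c[i].round(),st[i,4],np.median(Q,0).round(1),cv2.minAreaRect(Q[:,:2].astype(np.float32)),np.percentile(Q[:,2],[5,95]))
E
```

```text
top 338 160 [ 609. -113.  157.] [124 153 167]
top 300 150 [636. -13. 152.] [135 139 135]
top 370 135 [ 741. -235.   -2.] [11  6  9]
top 380 178 [ 556. -217.  178.] [138 140 139]
top 304 198 [512. -25. 125.] [140 135 131]
top 268 188 [559.  73.  38.] [ 37 109 227]
top 388 147 [ 699. -286.   10.] [128 133 135]
top 342 212 [ 486. -133.   75.] [86 90 88]
[[ 290  124   95   84 5604]]
plane [0.206 0.055 0.977] [ 604.7 -107.9  164.2] tilt 0.21507948250908537 yaw dir(toward front->hinge) -165.17404392688226 2433 1.0612635611858345
((598.1528930664062, -110.75212097167969), (200.26931762695312, 200.280029296875), 14.798418045043945) [[ 476.  -40.]
 [ 527. -233.]
 [ 721. -182.]
 [ 669.   12.]]
blue [327. 168.] 54 [572.6 -82.8 169.6] ((589.134033203125, -83.55095672607422), (86.09725189208984, 30.512723922729492), 39.56880569458008) [158.78728248 176.21333832]
blue [348. 195.] 423 [ 509.6 -132.   179.8] ((509.95489501953125, -134.27822875976562), (25.991661071777344, 117.70817565917969), 14.35555362701416) [175.48849605 183.30044118]
scene 282 250 [ 602. -101.  161.] [ 75 108 126]
scene 275 220
[... 241 characters left out ...]
   16.] [69 81 78]
[[ 235  209   90   95 5288]]
plane [0.205 0.053 0.977] [ 608.6 -112.7  163.4] tilt 0.21340185830672243 yaw dir(toward front->hinge) -165.49262767569246 2354 1.1422384713700466
((597.6198120117188, -110.1310806274414), (198.328857421875, 202.11192321777344), 14.581146240234375) [[ 476.  -37.]
 [ 527. -233.]
 [ 719. -183.]
 [ 668.   13.]]
blue [249. 236.] 336 [ 511.  -134.8  179.8] ((510.5644836425781, -133.52413940429688), (25.868356704711914, 119.27297973632812), 15.139551162719727) [175.40233809 183.2964716 ]
blue [282. 253.] 151 [ 611.1 -109.6  164. ] ((608.09375, -107.31547546386719), (96.8840103149414, 96.00677490234375), 52.358612060546875) [153.40006723 174.71979411]
```

```bash
cat >> h.py <<'E'
C,S=np.cos(np.radians(14.8)),np.sin(np.radians(14.8))
XC=np.array([C,S,0]);YC=np.array([-S,C,0]);Z=np.array([0,0,1.])
HINGE=np.array([689.6,-86.7,127.]);BOWL=HINGE-90*XC-2*Z
def here():
    o=ctrl.get_obs();return o['ee_pos'],R.from_rotvec(o['orientation'])
def frame(x,yhint):
    x=x/np.linalg.norm(x);y=yhint-x*(x@yhint);y/=np.linalg.norm(y)
    return R.from_matrix(np.c_[x,y,np.cross(x,y)])
def plan(way,g,start=None,say=True):
    """way: world poses, one per row; prints rows (rounded), tracking rounding"""
    p,r=start or here();out=[]
    for P,Q in way:
        d=np.round(r.inv().apply(P-p)/10,2);w=np.round((r.inv()*Q).as_rotvec(),3)
        out.append((d.tolist(),w.tolist()))
        p=p+r.apply(d*10);r=r*R.from_rotvec(w)
    if say:
        for i,(d,w) in enumerate(out):
            print(i,d,w,'' if np.linalg.norm(d)<4.17 and np.linalg.norm(w)<.1249 else 'TOO FAST')
    return p,r
def line(p0,r0,p1,r1,n):
    w=(r0.inv()*r1).as_rotvec()
    return [(p0+(p1-p0)*k/n,r0*R.from_rotvec(w*k/n)) for k in range(1,n+1)]
E
python3 - <<'E'
from h import *
p,r=here();print(r.as_matrix().round(3))
w=line(p,r,p+[0,0,130],r,5)
p1,r1=w[-1]
a0=np.arctan2(p1[1],p1[0]);a1=-0.27;rad=np.hypot(p1[0],p1[1]);n=15
for k in range(1,n+1):
    a=a0+(a1-a0)*k/n;rr=rad+(480-rad)*k/n
    w.append((np.array([rr*np.cos(a),rr*np.sin(a),p1[2]]),R.from_rotvec([0,0,a-a0])*r1))
plan(w,0)
E
```

```text
[[-0.     0.32   0.947]
 [-0.001  0.947 -0.32 ]
 [-1.    -0.001 -0.   ]]
0 [-2.6, -0.0, -0.0] [0.0, 0.0, 0.0] 
1 [-2.6, -0.01, -0.0] [0.0, 0.0, 0.0] 
2 [-2.6, -0.0, -0.0] [0.0, 0.0, 0.0] 
3 [-2.6, -0.0, -0.0] [0.0, 0.0, 0.0] 
4 [-2.6, -0.01, -0.0] [0.0, 0.0, 0.0] 
5 [0.0, -1.27, 6.2] [0.101, 0.0, 0.0] TOO FAST
6 [0.0, -1.28, 6.1] [0.101, 0.0, -0.0] TOO FAST
7 [0.01, -1.26, 6.01] [0.101, 0.0, -0.0] TOO FAST
8 [0.0, -1.26, 5.91] [0.101, 0.001, -0.0] TOO FAST
9 [0.0, -1.26, 5.81] [0.101, -0.0, -0.0] TOO FAST
10 [-0.0, -1.25, 5.71] [0.101, -0.0, 0.0] TOO FAST
11 [0.0, -1.25, 5.62] [0.101, -0.0, 0.0] TOO FAST
12 [0.0, -1.24, 5.52] [0.101, 0.0, 0.0] TOO FAST
13 [0.0, -1.24, 5.42] [0.101, 0.0, 0.0] TOO FAST
14 [0.01, -1.23, 5.33] [0.101, 0.0, 0.0] TOO FAST
15 [-0.0, -1.23, 5.23] [0.101, 0.001, -0.0] TOO FAST
16 [-0.0, -1.22, 5.13] [0.101, -0.0, 0.0] TOO FAST
17 [-0.0, -1.22, 5.03] [0.101, -0.0, 0.0] TOO FAST
18 [-0.0, -1.21, 4.94] [0.101, -0.0, 0.0] TOO FAST
19 [0.0, -1.21, 4.84] [0.101, 0.0, 0.0] TOO FAST
```

Emit:
apply_moves:
  increments:
    - {"gripper":100,"delta_pos":[-2.6,0,0],"dr":[0,0,0]}
    - {"gripper":100,"delta_pos":[-2.6,0,0],"dr":[0,0,0]}
    - {"gripper":100,"delta_pos":[-2.6,0,0],"dr":[0,0,0]}
    - {"gripper":100,"delta_pos":[-2.6,0,0],"dr":[0,0,0]}
    - {"gripper":100,"delta_pos":[-2.6,0,0],"dr":[0,0,0]}

```text
t: 0.52
ee_pos: [199.9, 591.7, 361.5]
orientation: [0.255, 1.556, -0.256]
ft_force: [0.1, 0.7, 0.2]
width: 87.7
```

Emit:
apply_moves:
  increments:
    - {"gripper":70,"delta_pos":[0,-0.75,3.7],"dr":[0.061,0,0]}
    - {"gripper":70,"delta_pos":[0,-0.75,3.65],"dr":[0.061,0,0]}
    - {"gripper":70,"delta_pos":[0,-0.75,3.6],"dr":[0.061,0,0]}
    - {"gripper":70,"delta_pos":[0,-0.75,3.6],"dr":[0.061,0,0]}
    - {"gripper":70,"delta_pos":[0,-0.75,3.55],"dr":[0.061,0,0]}

```text
t: 0.93
ee_pos: [347.6, 479.4, 360.3]
orientation: [0.496, 1.513, -0.496]
ft_force: [0.4, 0.6, 0.6]
width: 61.8
```

Emit:
apply_moves:
  increments:
    - {"gripper":70,"delta_pos":[0,-0.75,3.5],"dr":[0.061,0,0]}
    - {"gripper":70,"delta_pos":[0,-0.75,3.5],"dr":[0.061,0,0]}
    - {"gripper":70,"delta_pos":[0,-0.75,3.45],"dr":[0.061,0,0]}
    - {"gripper":70,"delta_pos":[0,-0.75,3.4],"dr":[0.061,0,0]}
    - {"gripper":70,"delta_pos":[0,-0.75,3.4],"dr":[0.061,0,0]}

```text
t: 1.35
ee_pos: [447.2, 334.3, 360.2]
orientation: [0.732, 1.444, -0.733]
ft_force: [0.3, -1.1, -0.9]
width: 61.5
```

Emit:
apply_moves:
  increments:
    - {"gripper":70,"delta_pos":[0,-0.75,3.35],"dr":[0.061,0,0]}
    - {"gripper":70,"delta_pos":[0,-0.75,3.3],"dr":[0.061,0,0]}
    - {"gripper":70,"delta_pos":[0,-0.75,3.3],"dr":[0.061,0,0]}
    - {"gripper":70,"delta_pos":[0,-0.75,3.25],"dr":[0.061,0,0]}
    - {"gripper":70,"delta_pos":[0,-0.75,3.2],"dr":[0.061,0,0]}

```text
t: 1.77
ee_pos: [494.5, 173.6, 360.3]
orientation: [0.965, 1.347, -0.966]
ft_force: [0.4, -0.4, -1.2]
width: 61.2
```

Emit:
apply_moves:
  increments:
    - {"gripper":70,"delta_pos":[0,-0.75,3.2],"dr":[0.061,0,0]}
    - {"gripper":70,"delta_pos":[0,-0.75,3.15],"dr":[0.061,0,0]}
    - {"gripper":70,"delta_pos":[0,-0.75,3.1],"dr":[0.061,0,0]}
    - {"gripper":70,"delta_pos":[0,-0.75,3.1],"dr":[0.061,0,0]}
    - {"gripper":70,"delta_pos":[0,-0.75,3.05],"dr":[0.061,0,0]}

```text
t: 2.18
ee_pos: [489.7, 14.0, 360.3]
orientation: [1.193, 1.22, -1.193]
ft_force: [1.2, -0.5, -0.2]
width: 61.3
```

Emit:
apply_moves:
  increments:
    - {"gripper":70,"delta_pos":[0,-0.75,3.0],"dr":[0.061,0,0]}
    - {"gripper":70,"delta_pos":[0,-0.75,3.0],"dr":[0.061,0,0]}
    - {"gripper":70,"delta_pos":[0,-0.75,2.95],"dr":[0.061,0,0]}
    - {"gripper":70,"delta_pos":[0,-0.75,2.9],"dr":[0.061,0,0]}
    - {"gripper":70,"delta_pos":[0,-0.75,2.9],"dr":[0.061,0,0]}

```text
t: 2.6
ee_pos: [438.0, -128.3, 360.4]
orientation: [1.414, 1.062, -1.415]
ft_force: [0.3, -0.2, -0.0]
width: 61.4
```

```bash
python3 -c "
from h import *
o=ctrl.get_obs();print(o['t'],o['qpos'].round(4),o['ee_pos'],here()[1].as_matrix().round(3))"
```

```text
2.6 [-3.1110e-01  2.5000e-02  1.8366e+00 -1.0000e-04  1.2805e+00 -2.8000e-02] [ 438.00134594 -128.34658184  360.38938552] [[-0.     0.96  -0.279]
 [ 0.    -0.279 -0.96 ]
 [-1.    -0.     0.   ]]
```

```bash
cat >> h.py <<'E'
def lippose(th,al,gap=0,s=25):
    d=np.cos(al)*XC-np.sin(al)*Z;n=np.sin(al)*XC+np.cos(al)*Z
    E=HINGE+205*(-np.cos(th)*XC+np.sin(th)*Z)
    return E-(13.5+gap)*n+(s-8)*d, frame(d,n)
E
python3 - <<'E'
from h import *
p,r=here();a=np.radians(68)
t=lippose(.213,a,40,s=-40);t2=lippose(.213,a,40,25);print(t[0],t2[0])
w=line(p,r,*t,8); w+=line(*t,*t2,2)
plan(w,0)
E
```

```text
[ 430.53707677 -155.1473768   194.79894755] [ 454.07867381 -148.92741856  134.531997  ]
0 [2.07, 0.01, 0.35] [-0.067, 0.013, 0.047] 
1 [2.06, -0.12, 0.37] [-0.067, 0.013, 0.047] 
2 [2.05, -0.24, 0.38] [-0.067, 0.013, 0.047] 
3 [2.03, -0.36, 0.4] [-0.066, 0.013, 0.047] 
4 [2.01, -0.48, 0.39] [-0.067, 0.013, 0.046] 
5 [1.97, -0.6, 0.38] [-0.067, 0.013, 0.047] 
6 [1.94, -0.71, 0.36] [-0.067, 0.013, 0.047] 
7 [1.9, -0.83, 0.33] [-0.067, 0.013, 0.047] 
8 [3.25, -0.0, 0.0] [0.0, -0.0, -0.0] 
9 [3.25, -0.0, 0.0] [0.0, -0.0, -0.0]
```

Emit:
apply_moves:
  increments:
    - {"gripper":0,"delta_pos":[2.07,0,0.35],"dr":[-0.067,0.013,0.047]}
    - {"gripper":0,"delta_pos":[2.06,-0.12,0.37],"dr":[-0.067,0.013,0.047]}
    - {"gripper":0,"delta_pos":[2.05,-0.24,0.38],"dr":[-0.067,0.013,0.047]}
    - {"gripper":0,"delta_pos":[2.03,-0.36,0.4],"dr":[-0.067,0.013,0.047]}
    - {"gripper":0,"delta_pos":[2.0,-0.48,0.39],"dr":[-0.067,0.013,0.047]}

```text
t: 3.02
ee_pos: [433.7, -144.0, 256.5]
orientation: [1.293, 1.077, -0.972]
ft_force: [0.7, 0.1, 0.4]
width: 31.8
```

```bash
python3 - <<'E'
from h import *
o=ctrl.get_obs();print(o['t'],o['qpos'].round(4),o['ee_pos'])
p,r=here();a=np.radians(68)
t=lippose(.213,a,40,s=-40);t2=lippose(.213,a,40,25)
w=line(p,r,*t,4); w+=line(*t,*t2,3)+line(*t2,*lippose(.213,a,5,25),3)
plan(w,0)
E
```

```text
3.0167 [-0.4361  0.0458  2.0919  0.1881  0.808  -0.6126] [ 433.72713736 -144.01885692  256.49659613]
0 [1.47, -0.47, 0.31] [-0.048, 0.01, 0.034] 
1 [1.44, -0.52, 0.3] [-0.049, 0.009, 0.035] 
2 [1.43, -0.6, 0.28] [-0.048, 0.01, 0.034] 
3 [1.4, -0.65, 0.27] [-0.049, 0.01, 0.034] 
4 [2.17, -0.0, 0.0] [0.0, -0.0, 0.0] 
5 [2.16, -0.0, 0.0] [0.0, -0.0, 0.0] 
6 [2.17, -0.0, 0.0] [0.0, -0.0, 0.0] 
7 [-0.0, 1.17, 0.0] [0.0, -0.0, 0.0] 
8 [-0.0, 1.16, 0.0] [0.0, -0.0, 0.0] 
9 [-0.0, 1.17, 0.0] [0.0, -0.0, 0.0]
```

Emit:
apply_moves:
  increments:
    - {"gripper":0,"delta_pos":[1.47,-0.47,0.31],"dr":[-0.048,0.01,0.034]}
    - {"gripper":0,"delta_pos":[1.44,-0.52,0.3],"dr":[-0.048,0.01,0.034]}
    - {"gripper":0,"delta_pos":[1.43,-0.6,0.28],"dr":[-0.048,0.01,0.034]}
    - {"gripper":0,"delta_pos":[1.4,-0.65,0.27],"dr":[-0.048,0.01,0.034]}
    - {"gripper":0,"delta_pos":[2.17,0,0],"dr":[0,0,0]}

```text
t: 3.43
ee_pos: [437.0, -153.3, 174.7]
orientation: [1.216, 1.072, -0.728]
ft_force: [0.5, -0.0, -0.0]
width: 0.5
```

Emit:
apply_moves:
  increments:
    - {"gripper":0,"delta_pos":[2.17,0,0],"dr":[0,0,0]}
    - {"gripper":0,"delta_pos":[2.17,0,0],"dr":[0,0,0]}
    - {"gripper":0,"delta_pos":[0,1.17,0],"dr":[0,0,0]}
    - {"gripper":0,"delta_pos":[0,1.17,0],"dr":[0,0,0]}
    - {"gripper":0,"delta_pos":[0,1.17,0],"dr":[0,0,0]}

```text
t: 3.85
ee_pos: [485.5, -140.1, 147.3]
orientation: [1.218, 1.075, -0.73]
ft_force: [0.3, -0.1, 0.5]
width: 0.3
```

```bash
python3 - <<'E'
from h import *
o=ctrl.get_obs();print(o['t'],o['qpos'].round(4),o['ee_pos'],o['ft_force'],o['width'])
a=np.radians(68);t=lippose(.213,a,5,25);p,r=here();print(t[0]-p,(r.inv()*t[1]).as_rotvec())
d=grab('scene');cv2.imwrite('pics/s1.png',cv2.resize(d['img'][170:320,160:360,::-1],None,fx=4,fy=4,interpolation=cv2.INTER_CUBIC))
w=[]
for th in np.arange(.25,.8,.055): w.append(lippose(th,a,0,25))
plan(w,0)
E
```

```text
3.85 [-0.4503  0.2973  2.1539  0.5732  0.4649 -1.1908] [ 485.53062976 -140.06354906  147.30997629] [ 0.33324741 -0.08462082  0.47716019] 0.2890616327952174
[-0.07714968 -0.57428811  0.33325147] [-0.00560779 -0.0031585   0.00508403]
0 [-0.6, 0.66, -0.06] [-0.005, -0.001, 0.002] 
1 [-0.89, 0.69, 0.0] [0.0, -0.0, 0.0] 
2 [-0.85, 0.74, 0.0] [0.0, -0.0, 0.0] 
3 [-0.81, 0.79, 0.0] [0.0, -0.0, 0.0] 
4 [-0.77, 0.83, 0.0] [0.0, -0.0, 0.0] 
5 [-0.71, 0.87, 0.0] [0.0, -0.0, 0.0] 
6 [-0.67, 0.9, 0.0] [0.0, -0.0, 0.0] 
7 [-0.62, 0.95, 0.0] [0.0, -0.0, 0.0] 
8 [-0.56, 0.97, 0.0] [0.0, -0.0, 0.0] 
9 [-0.51, 1.01, 0.0] [0.0, -0.0, 0.0]
```

View pics/s1.png

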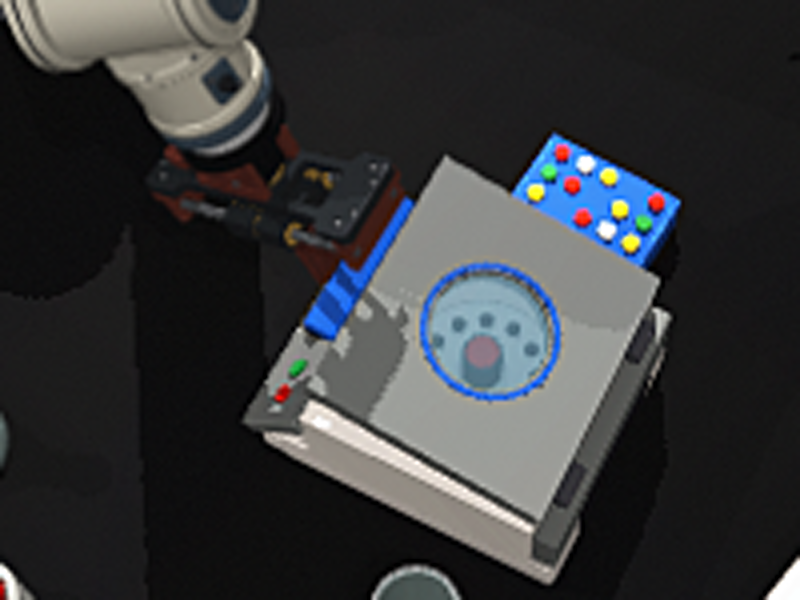

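The crop shows the closed fingers in front of the middle of the blue lip, at about crop (350,270), and nothing in the way. I'll start the lift and watch the force.

Emit:
apply_moves:
  increments:
    - {"gripper":0,"delta_pos":[-0.6,0.66,0],"dr":[0,0,0]}
    - {"gripper":0,"delta_pos":[-0.89,0.69,0],"dr":[0,0,0]}
    - {"gripper":0,"delta_pos":[-0.85,0.74,0],"dr":[0,0,0]}
    - {"gripper":0,"delta_pos":[-0.81,0.79,0],"dr":[0,0,0]}
    - {"gripper":0,"delta_pos":[-0.77,0.83,0],"dr":[0,0,0]}

```text
t: 4.32
ee_pos: [501.7, -135.2, 196.9]
orientation: [1.215, 1.079, -0.732]
ft_force: [-14.5, -6.9, 1.8]
width: 0.1
```

```bash
cat >> h.py <<'E'
def lid():
    d=grab('scene');P=cloud(d);q=(P-HINGE)@np.c_[XC,YC,Z];im=d['img'].astype(int)
    m=(im[...,2]>100)&(im[...,0]<90)&(im[...,2]-im[...,0]>60)&(abs(q[...,1])<75)&(np.hypot(q[...,0],q[...,2])>185)&(np.hypot(q[...,0],q[...,2])<225)&(q[...,2]>0)
    Q=q[m];return np.median(np.arctan2(Q[:,2],-Q[:,0])) if len(Q) else None,len(Q)
E
python3 - <<'E'
from h import *
print(lid());o=ctrl.get_obs();print(o['ft_force'],o['qpos'].round(3))
E
```

```text
(np.float64(0.4565673395723597), 197)
[-14.24869384  -3.98325738   5.02333863] [-0.422  0.217  2.09   0.439  0.584 -1.016]
```

Emit:
apply_moves:
  increments:
    - {"gripper":0,"delta_pos":[-0.73,0.85,0],"dr":[0,0,0]}
    - {"gripper":0,"delta_pos":[-0.68,0.88,0],"dr":[0,0,0]}
    - {"gripper":0,"delta_pos":[-0.63,0.93,0],"dr":[0,0,0]}
    - {"gripper":0,"delta_pos":[-0.58,0.96,0],"dr":[0,0,0]}
    - {"gripper":0,"delta_pos":[-0.51,1.0,0],"dr":[0,0,0]}

```text
t: 4.78
ee_pos: [532.1, -127.3, 243.3]
orientation: [1.216, 1.079, -0.731]
ft_force: [-10.5, -1.7, 3.0]
width: 0.8
```

```bash
python3 - <<'E'
from h import *
print(lid());o=ctrl.get_obs();print(o['ft_force'],o['qpos'].round(3))
a=np.radians(68)
p,r=here();print(p-lippose(.745,a,0,25)[0])
w=[lippose(th,max(a,min(th,1.5)),0,25) for th in np.arange(.80,1.70,.06)]
plan(w,0)
E
```

```text
(np.float64(0.7411367647393137), 206)
[-6.69751919  0.46312313  2.18292702] [-0.379  0.181  1.999  0.359  0.687 -0.88 ]
[-3.41738807 -0.78453291  0.19552126]
0 [-0.31, 1.35, 0.0] [-0.005, -0.003, 0.005] 
1 [-0.43, 1.15, 0.0] [0.0, -0.0, 0.0] 
2 [-0.36, 1.18, 0.01] [0.0, -0.0, 0.0] 
3 [-0.29, 1.19, -0.0] [0.0, -0.0, 0.0] 
4 [-0.22, 1.21, -0.0] [0.0, -0.0, 0.0] 
5 [-0.14, 1.22, -0.0] [0.0, -0.0, 0.0] 
6 [-0.07, 1.23, -0.0] [0.0, -0.0, 0.0] 
7 [-0.04, 1.18, -0.0] [0.0, -0.0, -0.033] 
8 [-0.05, 1.13, -0.0] [0.0, -0.0, -0.06] 
9 [-0.04, 1.13, -0.0] [0.0, -0.0, -0.06] 
10 [-0.05, 1.12, -0.0] [0.0, -0.0, -0.06] 
11 [-0.05, 1.13, -0.0] [0.0, -0.0, -0.06] 
12 [-0.02, 1.17, 0.0] [0.0, -0.0, -0.04] 
13 [0.06, 1.23, 0.0] [0.0, -0.0, -0.0] 
14 [0.14, 1.22, 0.0] [0.0, -0.0, -0.0]
```

Emit:
apply_moves:
  increments:
    - {"gripper":0,"delta_pos":[-0.31,1.3,0],"dr":[0,0,0]}
    - {"gripper":0,"delta_pos":[-0.43,1.15,0],"dr":[0,0,0]}
    - {"gripper":0,"delta_pos":[-0.36,1.18,0],"dr":[0,0,0]}
    - {"gripper":0,"delta_pos":[-0.29,1.19,0],"dr":[0,0,0]}
    - {"gripper":0,"delta_pos":[-0.22,1.21,0],"dr":[0,0,0]}

```text
t: 5.25
ee_pos: [582.2, -115.1, 281.3]
orientation: [1.216, 1.076, -0.73]
ft_force: [-5.2, -0.4, 0.9]
width: 0.6
```

Emit:
apply_moves:
  increments:
    - {"gripper":0,"delta_pos":[-0.14,1.22,0],"dr":[0,0,0]}
    - {"gripper":0,"delta_pos":[-0.07,1.23,0],"dr":[0,0,0]}
    - {"gripper":0,"delta_pos":[-0.04,1.18,0],"dr":[0,0,-0.033]}
    - {"gripper":0,"delta_pos":[-0.05,1.13,0],"dr":[0,0,-0.06]}
    - {"gripper":0,"delta_pos":[-0.04,1.13,0],"dr":[0,0,-0.06]}

```text
t: 5.67
ee_pos: [634.4, -102.0, 305.1]
orientation: [1.142, 1.179, -0.85]
ft_force: [-3.6, 1.0, -0.6]
width: 0.5
```

```bash
python3 - <<'E'
from h import *
print(lid());o=ctrl.get_obs();print(o['ft_force'],o['qpos'].round(3))
p,r=here();print(p-lippose(1.34,1.34,0,25)[0])
w=[lippose(th,max(1.187,min(th,1.5)),0,25) for th in np.arange(1.4,1.75,.06)]
plan(w,0)
E
```

```text
(np.float64(1.353366944522211), 186)
[-0.12033342  0.56817282  0.61488036] [-0.225  0.295  1.653  0.125  1.    -0.537]
[ 2.88494265 -0.36619539 -0.27916943]
0 [-0.14, 0.87, -0.11] [-0.004, -0.002, -0.053] 
1 [-0.05, 1.13, -0.0] [0.0, -0.0, -0.06] 
2 [-0.02, 1.16, -0.0] [0.0, -0.0, -0.04] 
3 [0.06, 1.23, -0.0] [0.0, -0.0, 0.0] 
4 [0.14, 1.22, -0.0] [0.0, -0.0, 0.0] 
5 [0.2, 1.22, -0.0] [0.0, -0.0, 0.0]
```

Emit:
apply_moves:
  increments:
    - {"gripper":0,"delta_pos":[-0.1,1.0,-0.1],"dr":[0,0,-0.05]}
    - {"gripper":0,"delta_pos":[-0.05,1.1,0],"dr":[0,0,-0.06]}
    - {"gripper":0,"delta_pos":[0,1.1,0],"dr":[0,0,-0.04]}
    - {"gripper":0,"delta_pos":[0.05,0.8,0],"dr":[0,0,0]}
    - {"gripper":0,"delta_pos":[0.05,0.5,0],"dr":[0,0,0]}

```text
t: 6.13
ee_pos: [678.8, -89.5, 311.9]
orientation: [1.065, 1.273, -0.958]
ft_force: [-2.7, -0.4, 2.0]
width: 0.9
```

```bash
python3 - <<'E'
from h import *
print(lid());o=ctrl.get_obs();print(o['ft_force'],o['qpos'].round(3))
p,r=here();print((p-lippose(1.65,1.5,0,25)[0])@np.c_[XC,YC,Z])
E
```

```text
(np.float64(1.595082664819952), 140)
[ 0.1295765   0.87629867 -0.20878594] [-0.164  0.407  1.463  0.039  1.201 -0.432]
[-14.85346291  -0.03295476  -1.63867442]
```

Emit:
apply_moves:
  increments:
    - {"gripper":0,"delta_pos":[0,0.5,0],"dr":[0,0,0]}
    - {"gripper":0,"delta_pos":[0,0.5,0],"dr":[0,0,0]}
    - {"gripper":0,"delta_pos":[0,0.4,0],"dr":[0,0,0]}
    - {"gripper":0,"delta_pos":[0,0.3,0],"dr":[0,0,0]}
    - {"gripper":0,"delta_pos":[0,0,0],"dr":[0,0,0]}

```text
t: 6.6
ee_pos: [694.9, -85.6, 313.7]
orientation: [1.065, 1.273, -0.96]
ft_force: [-3.2, -0.8, -1.7]
width: 0.6
```

```bash
python3 - <<'E'
from h import *
print(lid());o=ctrl.get_obs();print(o['ft_force'],o['qpos'].round(3))
p,r=here();print((p-lippose(1.65,1.5,0,25)[0])@np.c_[XC,YC,Z])
E
```

```text
(np.float64(1.6832802022435231), 145)
[-2.96961528 -0.92434167 -1.96620216] [-0.154  0.43   1.424  0.036  1.218 -0.42 ]
[ 1.40491046 -0.27123423  0.27512955]
```

Emit:
apply_moves:
  increments:
    - {"gripper":0,"delta_pos":[0,0.2,0],"dr":[0,0,0]}
    - {"gripper":0,"delta_pos":[0,0.2,0],"dr":[0,0,0]}
    - {"gripper":0,"delta_pos":[0,0.2,0],"dr":[0,0,0]}
    - {"gripper":0,"delta_pos":[0,0.2,0],"dr":[0,0,0]}
    - {"gripper":0,"delta_pos":[0,0,0],"dr":[0,0,0]}

```text
t: 7.07
ee_pos: [695.4, -85.5, 313.7]
orientation: [1.057, 1.285, -0.972]
ft_force: [-32.2, -7.0, 11.1]
width: 0.4
```

```bash
python3 - <<'E'
from h import *
print(lid());o=ctrl.get_obs();print(o['ft_force'])
E
```

```text
(np.float64(1.6879362471029469), 133)
[-31.27119879  -6.9693402   10.60863027]
```

```bash
python3 - <<'E'
from h import *
p,r=here()
w=line(p,r,p-70*XC,r,3)
q=w[-1];down=frame(-Z,-YC)
w+=line(*q,BOWL-60*XC+170*Z,down,17)
plan(w,0)
E
```

```text
0 [-0.14, -2.33, 0.01] [-0.0, -0.0, 0.0] 
1 [-0.14, -2.33, 0.01] [0.0, 0.0, 0.0] 
2 [-0.15, -2.33, 0.01] [0.0, 0.0, 0.0] 
3 [0.08, -0.51, 0.0] [0.092, -0.003, -0.003] 
4 [0.08, -0.51, 0.05] [0.092, -0.003, -0.002] 
5 [0.08, -0.5, 0.09] [0.092, -0.003, -0.003] 
6 [0.09, -0.49, 0.14] [0.092, -0.003, -0.002] 
7 [0.08, -0.48, 0.19] [0.093, -0.003, -0.003] 
8 [0.09, -0.45, 0.22] [0.092, -0.003, -0.002] 
9 [0.09, -0.44, 0.27] [0.092, -0.003, -0.003] 
10 [0.09, -0.4, 0.31] [0.092, -0.004, -0.002] 
11 [0.09, -0.38, 0.34] [0.092, -0.003, -0.003] 
12 [0.1, -0.35, 0.37] [0.092, -0.003, -0.003] 
13 [0.09, -0.3, 0.41] [0.092, -0.003, -0.002] 
14 [0.1, -0.27, 0.43] [0.092, -0.003, -0.003] 
15 [0.1, -0.23, 0.45] [0.092, -0.003, -0.002] 
16 [0.11, -0.18, 0.48] [0.093, -0.003, -0.003] 
17 [0.1, -0.15, 0.48] [0.092, -0.003, -0.002] 
18 [0.11, -0.09, 0.5] [0.092, -0.003, -0.003] 
19 [0.11, -0.05, 0.5] [0.092, -0.003, -0.003]
```

Emit:
apply_moves:
  increments:
    - {"gripper":0,"delta_pos":[0,-2.3,0],"dr":[0,0,0]}
    - {"gripper":0,"delta_pos":[0,-2.3,0],"dr":[0,0,0]}
    - {"gripper":0,"delta_pos":[0,-2.3,0],"dr":[0,0,0]}
    - {"gripper":100,"delta_pos":[0.08,-0.5,0],"dr":[0.092,-0.003,-0.003]}
    - {"gripper":100,"delta_pos":[0.08,-0.5,0.05],"dr":[0.092,-0.003,-0.003]}

```text
t: 7.53
ee_pos: [626.4, -103.8, 308.0]
orientation: [1.205, 1.195, -1.101]
ft_force: [0.7, 0.6, -0.4]
width: 10.4
```

Emit:
apply_moves:
  increments:
    - {"gripper":100,"delta_pos":[0.08,-0.5,0.1],"dr":[0.092,-0.003,-0.003]}
    - {"gripper":100,"delta_pos":[0.08,-0.5,0.15],"dr":[0.092,-0.003,-0.003]}
    - {"gripper":100,"delta_pos":[0.08,-0.48,0.2],"dr":[0.092,-0.003,-0.003]}
    - {"gripper":100,"delta_pos":[0.08,-0.45,0.22],"dr":[0.092,-0.003,-0.003]}
    - {"gripper":100,"delta_pos":[0.08,-0.44,0.27],"dr":[0.092,-0.003,-0.003]}

```text
t: 7.95
ee_pos: [602.8, -110.1, 302.2]
orientation: [1.53, 0.966, -1.443]
ft_force: [-0.8, -0.4, 0.3]
width: 43.6
```

Emit:
apply_moves:
  increments:
    - {"gripper":100,"delta_pos":[0.1,-0.4,0.3],"dr":[0.092,-0.003,-0.003]}
    - {"gripper":100,"delta_pos":[0.1,-0.38,0.34],"dr":[0.092,-0.003,-0.003]}
    - {"gripper":100,"delta_pos":[0.1,-0.35,0.37],"dr":[0.092,-0.003,-0.003]}
    - {"gripper":100,"delta_pos":[0.1,-0.3,0.4],"dr":[0.092,-0.003,-0.003]}
    - {"gripper":100,"delta_pos":[0.1,-0.27,0.43],"dr":[0.092,-0.003,-0.003]}

```text
t: 8.37
ee_pos: [578.6, -116.3, 296.1]
orientation: [1.832, 0.662, -1.77]
ft_force: [-0.3, 0.6, -0.1]
width: 77.2
```

Emit:
apply_moves:
  increments:
    - {"gripper":100,"delta_pos":[0.1,-0.23,0.45],"dr":[0.092,-0.003,-0.003]}
    - {"gripper":100,"delta_pos":[0.1,-0.18,0.48],"dr":[0.092,-0.003,-0.003]}
    - {"gripper":100,"delta_pos":[0.1,-0.15,0.48],"dr":[0.092,-0.003,-0.003]}
    - {"gripper":100,"delta_pos":[0.1,-0.1,0.5],"dr":[0.092,-0.003,-0.003]}
    - {"gripper":100,"delta_pos":[0.1,-0.05,0.5],"dr":[0.092,-0.003,-0.003]}

```text
t: 8.78
ee_pos: [554.2, -122.6, 290.4]
orientation: [2.103, 0.273, -2.071]
ft_force: [0.7, 0.4, 0.3]
width: 87.6
```

```bash
python3 - <<'E'
from h import *
o=ctrl.get_obs();print(o['t'],o['qpos'].round(3),o['ft_force'].round(1),o['width'],lid())
p,r=here();print((p-BOWL)@np.c_[XC,YC,Z],r.as_matrix().round(3))
ims=[]
for n in('scene','top','wrist'):
    d=grab(n);P=cloud(d);im=d['img'].astype(int)
    q=(P-BOWL)@np.c_[XC,YC,Z]
    m=(im[...,0]>110)&(im[...,1]<70)&(im[...,2]<80)&(np.hypot(q[...,0],q[...,1])<40)&(abs(q[...,2])<25)
    Q=q[m]
    if len(Q)>5: print(n,len(Q),np.median(Q,0).round(1),cv2.minEnclosingCircle(Q[:,:2].astype(np.float32)))
    else: print(n,len(Q))
    ims.append(d['img'][:,:,::-1])
sc=cv2.resize(ims[0][170:320,180:380],(400,300));tp=cv2.resize(ims[1][80:230,250:450],(400,300))
cv2.imwrite('pics/s2.png',np.vstack([np.hstack([sc,tp]),np.hstack([cv2.resize(ims[2],(400,300)),np.zeros((300,400,3),np.uint8)])]))
E
```

```text
8.7833 [-0.244  0.268  1.71   0.011  1.15   1.067] [0.7 0.4 0.3] 87.6100958278915 (np.float64(1.6787162981876695), 208)
[-5.09263453e+01 -9.18386417e-02  1.65144575e+02] [[ 0.013  0.248 -0.969]
 [ 0.006 -0.969 -0.248]
 [-1.    -0.003 -0.015]]
scene 55 [ 0.8  0.6 -3.9] ((-0.1068049967288971, 0.7270689010620117), 12.54196548461914)
top 0
wrist 567 [ 1.9  0.3 -2. ] ((2.2046611309051514, 0.49633073806762695), 12.203904151916504)
```

View pics/s2.png

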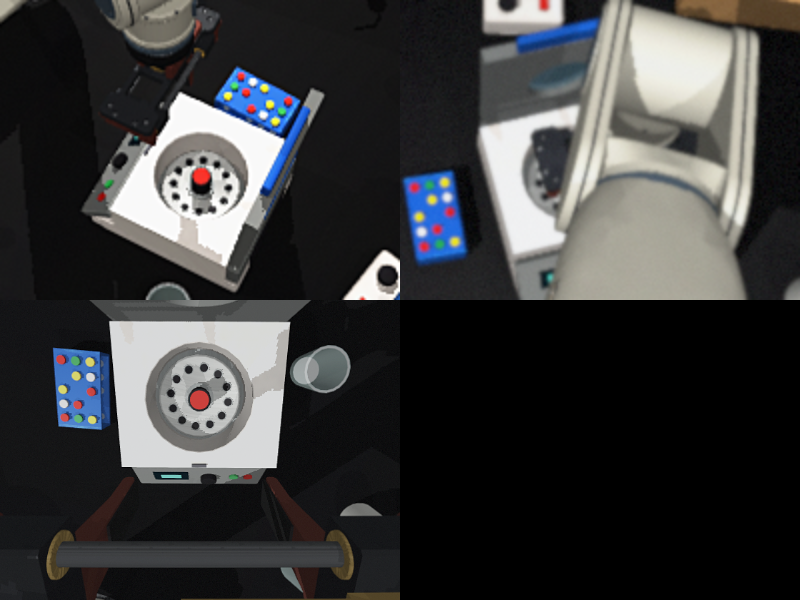

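The composite shows the lid upright on its stop. The red knob is at about (200,177) in the scene crop and (200,400) in the wrist view. Scene and wrist agree that it is 1–2 mm from where I computed the bowl centre. Next I'll move above it, level the tool and descend.

```bash
python3 - <<'E'
from h import *
p,r=here();down=frame(-Z,-YC);A=BOWL+1.2*XC+.5*YC
w=line(p,r,A+100*Z,down,5)+line(A+100*Z,down,A+5*Z,down,5)
plan(w,0)
E
```

```text
0 [1.32, -0.0, -1.01] [0.001, -0.003, 0.001] 
1 [1.32, -0.01, -1.01] [0.001, -0.003, 0.0] 
2 [1.31, -0.0, -1.02] [0.001, -0.003, 0.001] 
3 [1.31, -0.01, -1.02] [0.001, -0.003, 0.0] 
4 [1.31, -0.01, -1.02] [0.001, -0.003, 0.001] 
5 [1.9, -0.0, -0.0] [0.0, 0.0, -0.0] 
6 [1.9, -0.0, -0.0] [0.0, 0.0, -0.0] 
7 [1.9, -0.01, -0.0] [0.0, 0.0, -0.0] 
8 [1.9, 0.0, -0.0] [0.0, 0.0, -0.0] 
9 [1.9, 0.0, -0.0] [0.0, 0.0, -0.0]
```

Emit:
apply_moves:
  increments:
    - {"gripper":100,"delta_pos":[1.31,0,-1.02],"dr":[0.001,-0.003,0.001]}
    - {"gripper":100,"delta_pos":[1.31,0,-1.02],"dr":[0.001,-0.003,0]}
    - {"gripper":100,"delta_pos":[1.31,0,-1.02],"dr":[0.001,-0.003,0.001]}
    - {"gripper":100,"delta_pos":[1.31,0,-1.02],"dr":[0.001,-0.003,0]}
    - {"gripper":100,"delta_pos":[1.31,0,-1.02],"dr":[0.001,-0.003,0.001]}

```text
t: 9.4
ee_pos: [604.3, -109.0, 224.1]
orientation: [2.083, 0.27, -2.084]
ft_force: [-0.8, -1.1, -0.1]
width: 87.8
```

Emit:
apply_moves:
  increments:
    - {"gripper":100,"delta_pos":[1.9,0,0],"dr":[0,0,0]}
    - {"gripper":100,"delta_pos":[1.9,0,0],"dr":[0,0,0]}
    - {"gripper":100,"delta_pos":[1.9,0,0],"dr":[0,0,0]}
    - {"gripper":100,"delta_pos":[1.9,0,0],"dr":[0,0,0]}
    - {"gripper":100,"delta_pos":[0,0,0],"dr":[0,0,0]}

```text
t: 9.82
ee_pos: [601.2, -108.6, 145.0]
orientation: [2.077, 0.273, -2.092]
ft_force: [-1.4, 0.3, -1.2]
width: 87.6
```

```bash
python3 - <<'E'
from h import *
o=ctrl.get_obs();print(o['t'],o['qpos'].round(3),o['ft_force'].round(1))
p,r=here();print((p-BOWL)@np.c_[XC,YC,Z]);down=frame(-Z,-YC);A=BOWL+1.2*XC+.5*YC
for n in('scene','wrist'):
    d=grab(n);P=cloud(d);im=d['img'].astype(int)
    q=(P-BOWL)@np.c_[XC,YC,Z]
    m=(im[...,0]>110)&(im[...,1]<70)&(im[...,2]<80)&(np.hypot(q[...,0],q[...,1])<40)&(abs(q[...,2])<25)
    Q=q[m]
    if len(Q)>5: print(n,len(Q),np.median(Q,0).round(1),cv2.minEnclosingCircle(Q[:,:2].astype(np.float32)))
plan(line(p,r,A-28*Z,down,4),0)
save(d,'w3.png')
E
```

```text
9.8167 [-1.980e-01  5.120e-01  1.714e+00 -1.000e-03  9.230e-01  1.115e+00] [-1.4  0.3 -1.2]
[-1.05934167  1.36051787 19.97322617]
wrist 1358 [ 2.4  0.4 -2. ] ((2.0383412837982178, 0.12167251110076904), 12.550782203674316)
0 [1.53, -0.07, 0.11] [-0.001, -0.002, -0.001] 
1 [1.2, 0.02, -0.06] [0.0, 0.001, 0.0] 
2 [1.2, 0.02, -0.06] [0.0, 0.002, 0.001] 
3 [1.2, 0.03, -0.06] [-0.0, 0.002, 0.001]
```

View pics/w3.png

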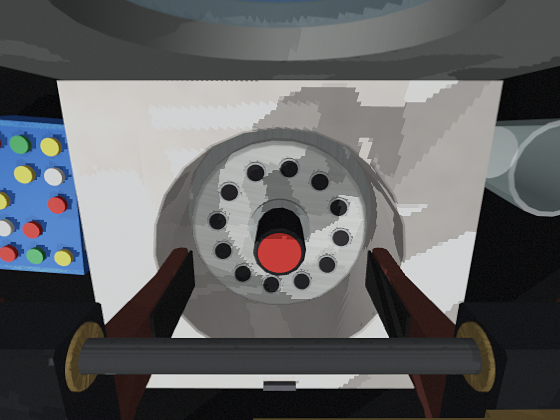

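The wrist view shows the knob at (279,250), midway between the fingers at u≈182 and 375. I'll go down to grip height and close.

Emit:
apply_moves:
  increments:
    - {"gripper":100,"delta_pos":[1.2,0,-0.1],"dr":[0,0,0]}
    - {"gripper":100,"delta_pos":[1.2,0.05,-0.1],"dr":[0,0,0]}
    - {"gripper":100,"delta_pos":[1.2,0.05,0],"dr":[0,0,0]}
    - {"gripper":100,"delta_pos":[1.2,0,0],"dr":[0,0,0]}
    - {"gripper":100,"delta_pos":[0,0,0],"dr":[0,0,0]}

```text
t: 10.33
ee_pos: [603.1, -109.4, 97.4]
orientation: [2.079, 0.27, -2.093]
ft_force: [-0.3, 0.5, 0.4]
width: 87.8
```

```bash
python3 - <<'E'
from h import *
o=ctrl.get_obs();print(o['ft_force'].round(1))
p,r=here();print((p-BOWL)@np.c_[XC,YC,Z]);print(r.as_matrix().round(4))
E
```

```text
[-0.3  0.5  0.4]
[  0.54300499   0.11679357 -27.58763092]
[[-6.600e-03  2.530e-01 -9.674e-01]
 [ 6.000e-04 -9.675e-01 -2.530e-01]
 [-1.000e+00 -2.300e-03  6.300e-03]]
```

Emit:
apply_moves:
  increments:
    - {"gripper":100,"delta_pos":[0,0,-0.1],"dr":[0,0.006,0]}
    - {"gripper":60,"delta_pos":[0,0,0],"dr":[0,0,0]}
    - {"gripper":45,"delta_pos":[0,0,0],"dr":[0,0,0]}
    - {"gripper":38,"delta_pos":[0,0,0],"dr":[0,0,0]}
    - {"gripper":35,"delta_pos":[0,0,0],"dr":[0,0,0]}

```text
t: 10.75
ee_pos: [606.2, -109.6, 100.9]
orientation: [2.09, 0.269, -2.081]
ft_force: [-0.1, -0.8, 0.4]
width: 64.9
```

Emit:
apply_moves:
  increments:
    - {"gripper":30,"delta_pos":[0,0,0],"dr":[0,0,0]}
    - {"gripper":10,"delta_pos":[0,0,0],"dr":[0,0,0]}
    - {"gripper":0,"delta_pos":[0,0,0],"dr":[0,0,0]}
    - {"gripper":0,"delta_pos":[0,0,0],"dr":[0,0,0]}
    - {"gripper":0,"delta_pos":[0,0,0],"dr":[0,0,0]}

```text
t: 11.17
ee_pos: [605.8, -109.3, 100.4]
orientation: [2.089, 0.269, -2.082]
ft_force: [-1.7, 6.3, 4.1]
width: 31.5
```

```bash
python3 - <<'E'
from h import *
o=ctrl.get_obs();print(o['ft_force'].round(1),o['moment'].round(2),o['width'])
p,r=here();print((p-BOWL)@np.c_[XC,YC,Z]);print(r.as_matrix().round(4))
E
```

```text
[-1.7  6.3  4.1] [1.01 0.4  0.03] 31.461736657671747
[  3.17044787  -0.39855108 -24.58245237]
[[ 3.200e-03  2.527e-01 -9.675e-01]
 [ 1.700e-03 -9.675e-01 -2.527e-01]
 [-1.000e+00 -9.000e-04 -3.500e-03]]
```

Emit:
apply_moves:
  increments:
    - {"gripper":0,"delta_pos":[0,0,0],"dr":[0,0,0]}
    - {"gripper":0,"delta_pos":[0,0,0],"dr":[0,0,0]}
    - {"gripper":0,"delta_pos":[0,0,0],"dr":[0,0,0]}
    - {"gripper":0,"delta_pos":[0,0,0],"dr":[0,0,0]}
    - {"gripper":0,"delta_pos":[0,0,0],"dr":[0,0,0]}

```text
t: 11.58
ee_pos: [605.7, -109.2, 100.3]
orientation: [2.089, 0.269, -2.082]
ft_force: [-1.1, 4.6, 1.6]
width: 29.6
```

```bash
python3 - <<'E'
from h import *
o=ctrl.get_obs();print(o['ft_force'].round(1),o['moment'].round(2),o['width'])
p,r=here();print((p-BOWL)@np.c_[XC,YC,Z]);print(r.as_matrix().round(4))
E
```

```text
[-1.1  4.6  1.6] [ 0.71  0.32 -0.01] 29.562299133381714
[  3.11210693  -0.32472982 -24.66505965]
[[ 3.100e-03  2.529e-01 -9.675e-01]
 [ 1.700e-03 -9.675e-01 -2.529e-01]
 [-1.000e+00 -8.000e-04 -3.400e-03]]
```

Emit:
apply_moves:
  increments:
    - {"gripper":50,"delta_pos":[0,0,0],"dr":[0,0,0]}
    - {"gripper":50,"delta_pos":[0,0,0],"dr":[0,0,0]}
    - {"gripper":50,"delta_pos":[0.15,-0.05,0.08],"dr":[0,0,0]}
    - {"gripper":50,"delta_pos":[0.15,0,0.08],"dr":[0,0,0]}
    - {"gripper":50,"delta_pos":[0,0,0],"dr":[0,0,0]}

```text
t: 12.0
ee_pos: [603.8, -109.6, 97.0]
orientation: [2.089, 0.269, -2.082]
ft_force: [-0.4, -0.1, -0.1]
width: 43.7
```

```bash
python3 - <<'E'
from h import *
o=ctrl.get_obs();print(o['ft_force'].round(1),o['moment'].round(2),o['width'])
p,r=here();print((p-BOWL)@np.c_[XC,YC,Z]);print(r.as_matrix().round(4))
E
```

```text
[-0.4 -0.1 -0.1] [-0.02  0.19 -0.  ] 43.72059422184855
[  1.20687313  -0.26856198 -28.03660397]
[[ 2.900e-03  2.528e-01 -9.675e-01]
 [ 1.100e-03 -9.675e-01 -2.528e-01]
 [-1.000e+00 -4.000e-04 -3.100e-03]]
```

Emit:
apply_moves:
  increments:
    - {"gripper":45,"delta_pos":[0,-0.06,0],"dr":[0,0,0]}
    - {"gripper":40,"delta_pos":[0,0,0],"dr":[0,0,0]}
    - {"gripper":0,"delta_pos":[0,0,0],"dr":[0,0,0]}
    - {"gripper":0,"delta_pos":[0,0,0],"dr":[0,0,0]}
    - {"gripper":0,"delta_pos":[0,0,0],"dr":[0,0,0]}

```text
t: 12.42
ee_pos: [604.1, -108.8, 97.4]
orientation: [2.089, 0.269, -2.082]
ft_force: [-0.8, -0.3, -0.2]
width: 29.5
```

Emit:
apply_moves:
  increments:
    - {"gripper":0,"delta_pos":[0,0,0],"dr":[0,0,0]}
    - {"gripper":0,"delta_pos":[0,0,0],"dr":[0,0,0]}
    - {"gripper":0,"delta_pos":[0,0,0],"dr":[0,0,0]}
    - {"gripper":0,"delta_pos":[0,0,0],"dr":[0,0,0]}
    - {"gripper":0,"delta_pos":[0,0,0],"dr":[0,0,0]}

```text
t: 12.83
ee_pos: [604.0, -108.8, 97.4]
orientation: [2.089, 0.269, -2.082]
ft_force: [-0.4, 0.8, -0.3]
width: 29.4
```

```bash
python3 - <<'E'
from h import *
o=ctrl.get_obs();print(o['ft_force'].round(1),o['moment'].round(2),o['width'])
p,r=here();print((p-BOWL)@np.c_[XC,YC,Z]);print(r.as_matrix().round(4))
E
```

```text
[-0.4  0.8 -0.3] [0.12 0.15 0.03] 29.36416256018139
[  1.64329862   0.49742994 -27.61691877]
[[ 3.500e-03  2.529e-01 -9.675e-01]
 [ 1.300e-03 -9.675e-01 -2.529e-01]
 [-1.000e+00 -4.000e-04 -3.700e-03]]
```

The grip is centred, with almost no side force. Now lifting slowly.

Emit:
apply_moves:
  increments:
    - {"gripper":0,"delta_pos":[-0.3,0,0],"dr":[0,0,0]}
    - {"gripper":0,"delta_pos":[-0.5,0,0],"dr":[0,0,0]}
    - {"gripper":0,"delta_pos":[-0.6,0,0],"dr":[0,0,0]}
    - {"gripper":0,"delta_pos":[-0.7,0,0],"dr":[0,0,0]}
    - {"gripper":0,"delta_pos":[-0.7,0,0],"dr":[0,0,0]}

```text
t: 13.25
ee_pos: [603.8, -108.9, 126.0]
orientation: [2.089, 0.269, -2.082]
ft_force: [0.5, -0.3, -4.9]
width: 29.7
```

```bash
python3 - <<'E'
from h import *
o=ctrl.get_obs();print(o['ft_force'].round(1),o['moment'].round(2),o['width'])
p,r=here();print((p-BOWL)@np.c_[XC,YC,Z]);print(r.as_matrix().round(4))
E
```

```text
[ 0.5 -0.3 -4.9] [-0.02  0.16 -0.05] 29.727802245675907
[1.39985392 0.43276741 0.97932061]
[[ 3.200e-03  2.529e-01 -9.675e-01]
 [ 1.300e-03 -9.675e-01 -2.529e-01]
 [-1.000e+00 -4.000e-04 -3.400e-03]]
```

Emit:
apply_moves:
  increments:
    - {"gripper":0,"delta_pos":[-1.2,0,0],"dr":[0,0,0]}
    - {"gripper":0,"delta_pos":[-1.5,0,0],"dr":[0,0,0]}
    - {"gripper":0,"delta_pos":[-1.5,0,0],"dr":[0,0,0]}
    - {"gripper":0,"delta_pos":[-1.5,0,0],"dr":[0,0,0]}
    - {"gripper":0,"delta_pos":[-1.5,0,0],"dr":[0,0,0]}

```text
t: 13.67
ee_pos: [603.7, -109.0, 199.1]
orientation: [2.09, 0.269, -2.081]
ft_force: [-0.4, -0.8, -5.5]
width: 29.8
```

Emit:
apply_moves:
  increments:
    - {"gripper":0,"delta_pos":[-1.5,0,0],"dr":[0,0,0]}
    - {"gripper":0,"delta_pos":[-1.5,0,0],"dr":[0,0,0]}
    - {"gripper":0,"delta_pos":[-1.5,0,0],"dr":[0,0,0]}
    - {"gripper":0,"delta_pos":[-1.2,0,0],"dr":[0,0,0]}
    - {"gripper":0,"delta_pos":[-0.9,0,0],"dr":[0,0,0]}

```text
t: 14.08
ee_pos: [603.8, -109.1, 265.5]
orientation: [2.091, 0.268, -2.079]
ft_force: [0.5, -0.3, -5.7]
width: 29.2
```

Emit:
apply_moves:
  increments:
    - {"gripper":0,"delta_pos":[0,0,0],"dr":[0,0,0]}
    - {"gripper":0,"delta_pos":[0,0,0],"dr":[0,0,0]}
    - {"gripper":0,"delta_pos":[0,0,0],"dr":[0,0,0]}
    - {"gripper":0,"delta_pos":[0,0,0],"dr":[0,0,0]}
    - {"gripper":0,"delta_pos":[0,0,0],"dr":[0,0,0]}

```text
t: 14.5
ee_pos: [603.0, -108.9, 262.3]
orientation: [2.088, 0.27, -2.084]
ft_force: [1.0, 0.6, -6.4]
width: 29.6
```

```bash
python3 - <<'E'
from h import *
o=ctrl.get_obs();print(o['ft_force'].round(1),o['moment'].round(2),o['width'],lid())
p,r=here();print((p-BOWL)@np.c_[XC,YC,Z]);print(r.as_matrix().round(4))
ims=[]
for n in('scene','wrist'):
    d=grab(n);P=cloud(d);im=d['img'].astype(int);q=(P-BOWL)@np.c_[XC,YC,Z]
    rad=np.hypot(q[...,0]-1.2,q[...,1]-.4)
    m=(q[...,2]>115)&(q[...,2]<140)&(rad>20)&(rad<62)&(im.min(-1)>110)
    Q=q[m]
    if len(Q)>30:
        for _ in range(6):
            c=Q.mean(0);nn=np.linalg.svd(Q-c,full_matrices=False)[2][2];s=(Q-c)@nn;Q=Q[abs(s)<max(1.5*s.std(),1)]
        print(n,len(Q),nn.round(3),c.round(1))
    # lid plane: grey inner/outer face
    m=(abs(q[...,1])<95)&(q[...,2]>60)&(q[...,2]<175)&(abs(q[...,0]-100)<30);Q=q[m]
    if len(Q)>50:
        for _ in range(8):
            c=Q.mean(0);nn=np.linalg.svd(Q-c,full_matrices=False)[2][2];nn*=-np.sign(nn[0]);s=(Q-c)@nn;Q=Q[abs(s)<max(1.5*s.std(),1)]
        print('lid',n,len(Q),nn.round(3),c.round(1),'theta',np.pi/2+np.arcsin(nn[2]))
    ims.append(d['img'][:,:,::-1])
cv2.imwrite('pics/s4.png',np.hstack([cv2.resize(ims[0][140:320,160:400],(400,300)),cv2.resize(ims[1],(400,300))]))
E
```

```text
[ 1.   0.6 -6.4] [0.03 0.11 0.02] 29.56088295158939 (np.float64(1.678549277237368), 216)
[  0.65123443   0.5749271  137.46300372]
[[ 0.0019  0.2529 -0.9675]
 [ 0.0016 -0.9675 -0.2529]
 [-1.     -0.001  -0.0022]]
scene 173 [ 0.012  0.011 -1.   ] [ 28.1  -4.1 123.7]
wrist 7680 [-0.008 -0.002  1.   ] [ 24.9   0.  126.3]
lid wrist 20714 [-0.997 -0.     0.077] [103.4  -0.2 144.7] theta 1.6475023446830883
```

View pics/s4.png

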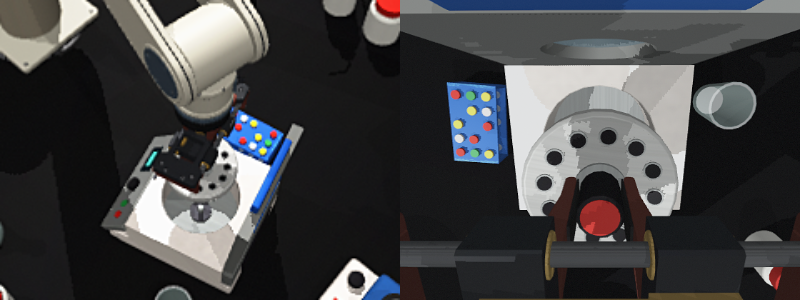

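The last view shows the rotor held level above the bowl, with the spindle bare at scene crop (203,212) and the lid on its stop at 1.648 rad. The underside is about 97 mm above the rim, so I'll raise it 3 mm, let it settle and hand in.

Emit:
apply_moves:
  increments:
    - {"gripper":0,"delta_pos":[-0.3,0,0],"dr":[0,0,0]}
    - {"gripper":0,"delta_pos":[0,0,0],"dr":[0,0,0]}
    - {"gripper":0,"delta_pos":[0,0,0],"dr":[0,0,0]}
    - {"gripper":0,"delta_pos":[0,0,0],"dr":[0,0,0]}
    - {"gripper":0,"delta_pos":[0,0,0],"dr":[0,0,0]}

```text
t: 15.07
ee_pos: [603.4, -109.0, 266.4]
orientation: [2.089, 0.269, -2.082]
ft_force: [-0.2, 0.2, -5.5]
width: 29.4
```

```bash
python3 - <<'E'
from h import *
o=ctrl.get_obs();print(o['t'],o['ft_force'].round(1),o['width'],abs(o['qvel']).max())
p,r=here();print((p-BOWL)@np.c_[XC,YC,Z]);print(r.as_matrix()[:,0].round(4))
print(ctrl.close_job())
E
```

```text
15.0667 [-0.2  0.2 -5.5] 29.39767478097818 0.0026768648607080076
[  0.99707319   0.40059342 141.38872533]
[ 0.0035  0.0013 -1.    ]
the job is handed in; nothing more can be done
None
```

The lid is open on its stop and the arm is holding the rotor above the bowl. I handed the job in at 15.1 s.

- **Lid:** I pushed it up by the lip with closed fingers until the force jumped to about 33 N at the stop. A later plane fit in the wrist view gave 1.648 rad, against 1.65 for the stop.
- **Grip:** My first grip on the knob sat about 3 mm high and pushed sideways with about 5 N. I opened, lowered and recentred, and the second grip had under 1 N of side force.
- **Rotor:** It came straight up off the spindle. It is held about 100 mm above the rim and within about 1 mm of the bowl axis. It is level to about 0.5° in the wrist view and 1° in the sparser scene view. The load is steady at about 5.5 N and the arm is still.
- **Bench items:** The rack and beaker look undisturbed in the last pictures. The arm met nothing but the lip and the knob. I did not measure the other jars and glassware again at the end.

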